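Pull a label holder off its dock and press it home behind the rack lip

TASK

Pull the grey label holder up out of the black storage dock, where a spring detent grips it, and push it down into the slot behind the front lip of the parts rack, label facing out over the lip. Press it fully home against the sprung strip in the slot and finish while still gripping it and holding it pressed down, as it pops up when let go. Do not disturb the jar, the screwdriver or the wire spool.

Things in the scene. Friction and masses are not known exactly. Their poses are not given: they have to be found in the camera images.
- holder: Loose grey plastic label holder, about 70 g: upright plate 5 mm thick (x), 80 wide (y), 95 tall (z), with a white paper label on its -x side. Origin: centre of its bottom edge. Grip rib along the top: 12 mm thick (x), 80 wide, 75 to 95 mm above the origin. A window in the plate, 5 to 19 mm up, takes the dock's detent. Starts standing in the dock, axes parallel to the dock's.
- dock: Black plastic dock fixed to the bench, 110 (y) x 70 (x) x 34 mm. Origin: on the bench under the middle of its slot; z up, -x its front. The holder stands 22 mm deep in the slot, bottom edge 12 mm above the bench. A sprung nub in the holder's window holds it: pulling it straight up takes 8 to 15 N at first, then 2 to 13 N of friction till it is out. Left or right side of the bench.
- rack: Low grey steel parts rack fixed to the bench, 180 mm wide (y), 170 deep, deck 45 mm high; on the other side of the bench from the dock. Origin: on the bench under the middle of the slot; z up, -x its front, with the aluminium lip. Bins on the deck, tops 77 mm above the bench, begin 79 mm behind the slot (+x); the deck between is clear.
- slot_mouth (a point): Middle of the rack's slot at deck height, 45 mm above the bench; axes as the rack's. Slot 8 mm wide (x), 100 long (y). The lip is its front wall and above this point flares forward, 8 mm out and 10 mm up; the rear edge has an 8 mm bevel. Holder home: upright, parallel to the rack, label to -x, its origin 26 mm below this point and its rib 94 to 114 mm above the bench.
- seat_strip (a joint): Travel of the sprung steel strip (70 mm long) at the bottom of the slot: 0 up (its top 20 mm below the slot mouth), 0.006 m fully down on its stop (26 mm below). It resists with 3.5 N at first, rising to 7.7 N at 6 mm, then a hard stop. It pushes back up when released.
- rib_end (a point): The +y end of the holder's top rib, at mid-height: 40 mm to +y of and 85 mm above the holder's origin. With the label facing out it lies on the rack's +y side.
- jar: Bystander: jar with metal lid, 52 mm across, 75 mm tall, origin at its underside. Leave it alone.
- driver: Bystander: screwdriver lying on the bench. Leave it alone.
- spool: Bystander: wooden wire spool, 56 mm across, 40 mm tall, origin at its underside. Leave it alone.
Not all that is in view belongs to the job. Several things have the shape of the holder; the one meant has the colours described above.

How it is judged (in metres and radians):
On the way, in this order (a step that is already met when the one before it is completed fails the run):
1. the holder is pulled up clear of the dock (z of holder in the frame of dock above 0.04 m), for 0.1 s.
2. the holder stands in the slot behind the lip (x of holder in the frame of slot_mouth between -0.005 and 0.005 m and y of holder in the frame of slot_mouth between -0.014 and 0.014 m and angle between the z axis of holder and the z axis of slot_mouth, either way round below 0.17 rad and angle between the x axis of holder and the x axis of slot_mouth, either way round below 0.17 rad and y of rib_end in the frame of slot_mouth above 0.02 m and z of holder in the frame of slot_mouth below -0.012 m), for 0.1 s.
At the end, for the whole second after the job is handed in: Holder in the slot (within 5 mm across, 14 mm along, upright and parallel within 0.17 rad, label out), bottom edge over 23.5 mm below the mouth, sprung strip down over 4.5 of its 6 mm, fingers on the holder with over 2 N, holder still (under 10 mm/s) (x of holder in the frame of slot_mouth between -0.005 and 0.005 m and y of holder in the frame of slot_mouth between -0.014 and 0.014 m and angle between the z axis of holder and the z axis of slot_mouth, either way round below 0.17 rad and angle between the x axis of holder and the x axis of slot_mouth, either way round below 0.17 rad and y of rib_end in the frame of slot_mouth above 0.02 m and z of holder in the frame of slot_mouth below -0.0235 m and value of joint seat_strip above 0.0045 m and contact force between the fingers and holder above 2 N and linear speed of holder below 0.01 m/s); the arm keeps its last pose, push and grip.
It fails at once if the jar is moved more than 20 mm (distance of jar from where it was at the start of the episode above 0.02 m).
It fails at once if the screwdriver is moved more than 20 mm (distance of driver from where it was at the start of the episode above 0.02 m).
It fails at once if the spool is moved more than 20 mm (distance of spool from where it was at the start of the episode above 0.02 m).
It also fails if it takes over 48 s, if anything falls off the work surface, if the arm or the gripper's body presses on something with over 40 N, if the wrist force passes 120 N, or if a joint passes its speed limit or range.

ROBOT

A 7-joint arm with a two-finger parallel gripper is mounted at the origin on the work surface. World frame = base frame: x ahead of the robot, y to its left, z up, the work surface at z = 0. Lengths are in m, angles in degrees, forces in N, time in s.
With the tool pointing down it reaches from about 0.425 to 0.875 m from the base axis. Payload 9.9 kg.
Tool frame: the origin (TCP) lies midway between the tips of the shut fingers; the grasp point (between the pads) lies pinch_z behind it (pinch_z is the distance from the TCP to the grasp point, in m); z points along the fingers, y is the line along which they close (so a half turn about z gives the same grasp; the last joint's range is limited). The gripper opens to 85 mm and grips with 20 to 120 N. Pads are 22 mm wide; open, the fingers measure 114 mm over their backs; the gripper's body (76 mm by 85 mm) begins 54 mm behind the grasp point. The pads swing forward as they close: fully open they stand 13 mm farther back than shut.
Start: joints at [-72.067, 32.985, 1.427, 82.34, -0.859, 64.687, -3.237], TCP at [0.261, 0.623, 0.231] pointing down, gripper open.
Joint ranges: [-157.87, 157.87], [-19.46, 123.44], [-87.15, 90], [11.01, 140.99], [-62.26, 242.26], [9.8, 113.94], [-161.44, 161.44]. Speed limits (degrees/s): [127.2, 127.2, 172.46, 172.46, 180, 180, 180].

INTERFACE

Orientations are given as a 3x3 rotation matrix whose columns are the frame's x, y, z axes.
In Python, from workcell import observe, snapshot, close_job, find_in, regions_of, pinch_z gives the robot as it stands.
- The arm moves only by the tool move_arm, never from a script. Its argument "targets" is a list that holds one entry, the list of rows, each a list of 6 numbers: the shift along the tool's x, y, z in mm, then the turn, a rotation vector about the tool's x, y, z in rad. In form: [[[dx, dy, dz, wx, wy, wz], ...]]. A call has 1 to 12 rows; each row shifts and turns the commanded pose from where the row before left it, along the tool's axes as they then stand; what a row does not reach is not made up. A row lasts 1/10 s, in which the tool goes at most 50 mm and 8.59 degrees, less where a joint would pass 70% of its speed; a pose out of reach is approached as far as the arm can. A call is refused whole if a number of a shift passes 50 or a number of a turn 0.15, either way. A call with a gripper value outside its range is refused whole. "fingers" is the opening, from 0 (shut) to 1 (fully open), set as the call begins (left out, the last holds). The fingers move at their own pace and stop on an object; "grip_force" is the grip in N (left out, the last holds). Time passes only in rows, so rows that do not move let the fingers close. It gives the time, the measured TCP pose, the force, the opening and the grip force at its end, in the units of the state.
- observe(): the state, without advancing time (a new reading comes with each control period).
- snapshot(name): name is "side" or "top"; returns a dict with "color" (480x640x3 uint8, blue, green, red), "K" (3x3 intrinsics, pixels), "camera_from_world" (4x4, takes a point from world to camera coordinates). Camera axes: x right, y down, z forward; pixel columns grow to the right and rows downward; lengths in m; the calibration is good to about 2 mm. A picture is of the moment at which its call begins. There is no depth.
- close_job(): hands the job in; it is judged then, once.
Trained networks look in the newest picture that a camera, given by its name, has taken for a name from the list of things; names that differ only in an ending like _2 or _b are one class to them, and where a whole thing is asked for, a point or a joint stands for the part that bears it (a point fixed in the world has none). Each returns a list of dicts, best first, with "confidence" (0 to 1); they miss things now and then, are a little off and sometimes report something else, mostly with a low value. They report only what shows in the picture. A call takes as long as a camera call. They do not tell look-alikes from the thing itself.
- find_in(camera, target): "extent" ([centre column, centre row, width, height] in pixels, round what is visible of it).
- regions_of(camera, target): "region" (480x640 bool, what is visible of it) and "extent" ([centre column, centre row, width, height] in pixels, round what is visible of it).
The state is a dict: "time_s": time; "qpos": joint angles; "qd": joint speeds; "effort": joint torques, N m; "tcp_pos": TCP position; "orientation": TCP orientation; "contact_force": force on the tool from outside, world axes, zero at the start; "moment": the same for the moment, N m; "opening": finger opening in m; "grip_force": force on a finger pad.
Only numpy, scipy, OpenCV 4.12 (cv2) and the standard library are available. Lean on these libraries where they do the work, as an engineer would, in place of code of your own. Each camera call takes 0.05 s, during which the arm holds its last target. There are 200 camera calls.

## Working session

There is one attempt and no reset: what is moved stays moved. The work goes in short steps, Python scripts to look and compute and a tool call to move; the robot and the scene stay as the last step left them, time stands still between calls to the robot, and variables do not carry over. Pictures are saved under pics/ and viewed, at most 10 in all, crops included, and the job is handed in when it is done.

Besides the shell and the picture viewer there is one more tool, called after ">>>" by a JSON object that holds its "api" and its "payload". move_arm: Moves the arm, as the interface text tells. Its arguments: {"type":"object","properties":{"targets":{"type":"array","items":{"type":"array","items":{"type":"array","items":{"type":"number"}}}},"fingers":{"type":"number"},"grip_force":{"type":"number"}},"required":["targets"]}

```bash
mkdir -p pics; ls; python3 - <<'E'
from workcell import *
import cv2, json
print(pinch_z, observe())
for c in("side","top"):
    s=snapshot(c); cv2.imwrite(f"pics/{c}0.png",s["color"]); print(c,s["K"].tolist(),s["camera_from_world"].round(4).tolist())
    for t in("holder","dock","rack","jar","driver","spool"):
        print(c,t,[(round(d["confidence"],2),[round(float(v)) for v in d["extent"]]) for d in find_in(c,t)][:5])
E
```

```text
pics
0.0187 {'time_s': 0.0, 'qpos': array([-72.06545768,  33.03255253,   1.42335478,  82.38599552,
        -0.85824891,  64.68600383,  -3.23729834]), 'qd': array([ 0.02217252,  0.03744436, -0.03400277, -0.06025647, -0.07710391,
       -0.03180039, -0.00974253]), 'effort': array([-2.84361216e-03, -7.65755439e+01,  2.24946432e+00, -2.85977340e+01,
        1.52136292e-02,  1.25380847e-02, -2.75604094e-05]), 'tcp_pos': array([0.26070406, 0.6221379 , 0.23044658]), 'orientation': array([[-9.22312577e-01,  3.86444331e-01, -5.37426058e-04],
       [ 3.86444691e-01,  9.22311281e-01, -1.54969075e-03],
       [-1.03195089e-04, -1.63698472e-03, -9.99998655e-01]]), 'contact_force': array([-0.10464708, -0.85464371,  0.08844249]), 'moment': array([ 0.00379199,  0.01875623, -0.0538852 ]), 'grip_force': 0.0, 'opening': 0.08524737854414934}
side [[611.9094694251211, 0.0, 316.90821253086784], [0.0, 611.9094694251211, 239.30529199103702], [0.0, 0.0, 1.0]] [[0.9982, -0.0583, 0.0143, -0.589], [-0.0256, -0.6285, -0.7774, 0.069], [0.0543, 0.7756, -0.6289, 1.1804], [0.0, 0.0, 0.0, 1.0]]
side holder [(0.88, [
[... 273 characters left out ...]
264, 93, 22]), (0.67, [250, 252, 28, 34])]
side spool [(0.61, [251, 252, 30, 36]), (0.25, [330, 167, 94, 77])]
top [[529.8858162440702, 0.0, 322.1844685253852], [0.0, 529.8858162440702, 243.76884551382716], [0.0, 0.0, 1.0]] [[-0.0103, -0.9997, 0.0205, -0.0334], [-0.9957, 0.0084, -0.092, 0.5759], [0.0918, -0.0213, -0.9955, 0.9859], [0.0, 0.0, 0.0, 1.0]]
top holder [(0.88, [520, 266, 62, 6]), (0.78, [448, 320, 40, 40]), (0.55, [454, 189, 38, 43]), (0.52, [450, 254, 49, 15])]
top dock [(0.88, [442, 253, 63, 46])]
top rack [(0.75, [135, 220, 121, 113])]
top jar [(0.66, [305, 248, 20, 25]), (0.34, [309, 179, 27, 100])]
top driver [(0.69, [308, 184, 28, 98])]
top spool [(0.64, [286, 308, 28, 31])]
```

View pics/side0.png

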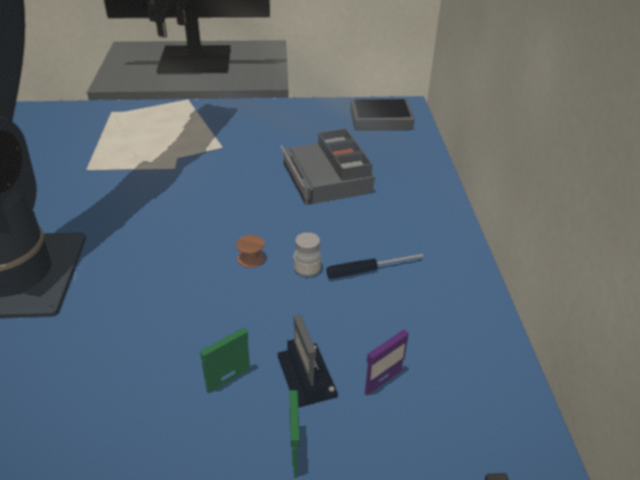

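View pics/top0.png

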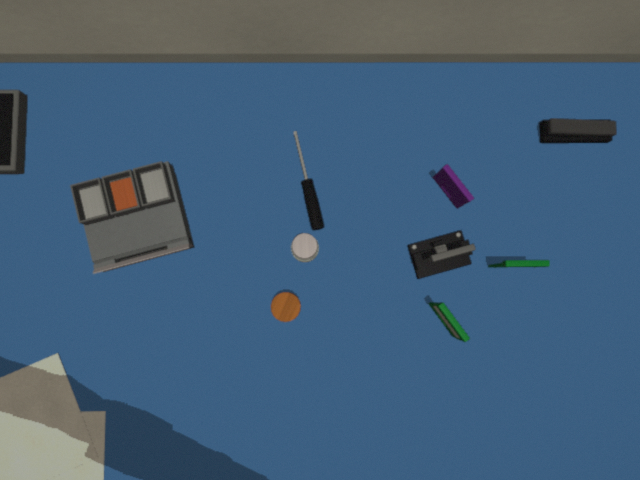

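The grey plate in the black dock, at about side (304,350) and top (452,253), fits the description. The green ones at side (225,359) and (294,434) and the purple one at (386,363) have the wrong colours. I'll confirm this in one crop.

```bash
python3 - <<'E'
import cv2,numpy as np
s=cv2.imread("pics/side0.png");t=cv2.imread("pics/top0.png")
a=cv2.resize(s[305:411,262:350],(400,482),interpolation=cv2.INTER_CUBIC)
b=cv2.resize(t[215:295,400:480],(400,400),interpolation=cv2.INTER_CUBIC)
c=np.zeros((482,800,3),np.uint8);c[:,:400]=a;c[:400,400:]=b
cv2.imwrite("pics/crop1.png",cv2.convertScaleAbs(c,alpha=1.5,beta=15))
a=cv2.resize(s[125:205,275:380],(787,600),interpolation=cv2.INTER_CUBIC)
b=cv2.resize(t[155:280,65:200],(648,600),interpolation=cv2.INTER_CUBIC)
cv2.imwrite("pics/crop2.png",cv2.convertScaleAbs(cv2.resize(np.hstack([a,b]),(800,334)),alpha=1.5,beta=15))
E
```

```text
(no output)
```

View pics/crop1.png

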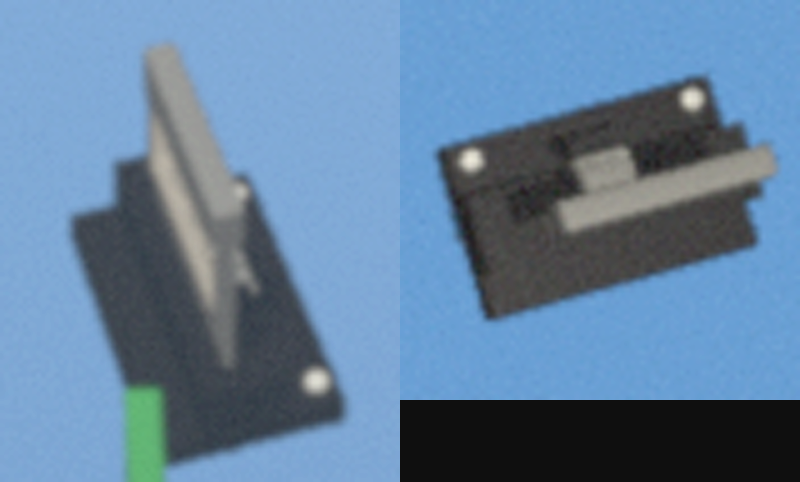

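View pics/crop2.png

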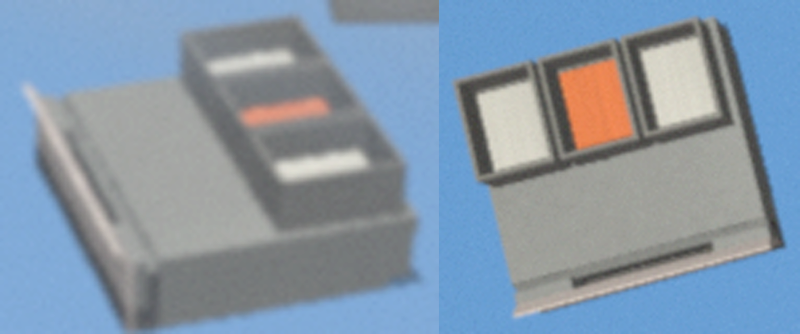

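The crops confirm the grey holder in the black dock, with its white label facing world -x (left in the side view). The rack's dark slot is at top (115,261)–(167,247), and the lip is on its -x side. Next I'll measure both.

```bash
cat >h.py <<'E'
from workcell import *
import numpy as np, cv2
from scipy.optimize import minimize
def proj(s,P):
    P=np.atleast_2d(P);T=s["camera_from_world"];c=P@T[:3,:3].T+T[:3,3];u=c@s["K"].T;return u[:,:2]/u[:,2:]
def plane(s,uv,z):
    T=s["camera_from_world"];R=T[:3,:3];C=-R.T@T[:3,3]
    d=R.T@np.linalg.solve(s["K"],[uv[0],uv[1],1]);return C+d*(z-C[2])/d[2]
def box(x0,x1,y0,y1,z0,z1): return np.array([[x,y,z] for x in(x0,x1) for y in(y0,y1) for z in(z0,z1)])
def pose(P,x,y,yaw):
    c,s=np.cos(yaw),np.sin(yaw);return P@np.array([[c,s,0],[-s,c,0],[0,0,1]])+[x,y,0]
def sil(s,boxes,p,k=4):
    m=np.zeros((480*k,640*k),np.uint8)
    for b in boxes: cv2.fillConvexPoly(m,cv2.convexHull(((proj(s,pose(b,*p))+.5)*k-.5).round().astype(np.int32)),255)
    return cv2.resize(m,(640,480),interpolation=cv2.INTER_AREA)/255.
def fit(pairs,boxes,p0):
    f=lambda q:sum(np.abs(sil(s,boxes,(q[0]/1e3,q[1]/1e3,q[2]/100))-m).sum() for s,m in pairs)
    q0=np.array([p0[0]*1e3,p0[1]*1e3,p0[2]*100])
    r=minimize(f,q0,method="Nelder-Mead",options=dict(initial_simplex=q0+np.vstack([np.zeros(3),np.diag([8,8,8])]),xatol=.1,fatol=.5))
    return (r.x/[1e3,1e3,100]).round(4),round(r.fun,1),[round(m.sum()) for _,m in pairs]
E
python3 - <<'E'
from h import *
S={c:snapshot(c) for c in("side","top")}
for c in S: print(c,"cam",(-S[c]["camera_from_world"][:3,:3].T@S[c]["camera_from_world"][:3,3]).round(3))
p=plane(S["top"],(453,253),.107);print("rib approx",p.round(3))
M={}
for c,ctr in(("side",(304,350)),("top",(450,254))):
    r=min(regions_of(c,"holder"),key=lambda d:np.hypot(d["extent"][0]-ctr[0],d["extent"][1]-ctr[1]))
    M[c]=r["region"].astype(float);print(c,r["extent"],r["confidence"])
hb=[box(-.0025,.0025,-.04,.04,.034,.107),box(-.006,.006,-.04,.04,.087,.107)]
for cs in(("side",),("top",),("side","top")): print("holder",cs,fit([(S[c],M[c]) for c in cs],hb,(p[0],p[1],.25)))
db=[box(-.035,.035,-.055,.055,0,.034)]
for c in S:
    r=regions_of(c,"dock"); print("dock",c,r and r[0]["extent"])
g=cv2.cvtColor(S["top"]["color"],cv2.COLOR_BGR2GRAY)
np.set_printoptions(linewidth=250); print(g[236:276:2,100:184:3])
for n,uv in(("a",(114.7,260.8)),("b",(167,246.6))): print(n,plane(S["top"],uv,.045).round(4))
E
```

```text
side cam [ 0.526 -0.907  0.804]
top cam [ 0.483 -0.017  1.035]
rib approx [ 0.55  -0.268  0.107]
side [304.1, 347.5, 21.8, 64.7] 0.67
top [450.8, 252.2, 49.6, 18.7] 0.73
holder ('side',) (array([ 0.5514, -0.27  ,  0.2746]), np.float64(77.7), [854])
holder ('top',) (array([ 0.5515, -0.2686,  0.2572]), np.float64(44.0), [324])
holder ('side', 'top') (array([ 0.5515, -0.269 ,  0.2672]), np.float64(127.3), [854, 324])
dock side [308.5, 371.8, 60.7, 69.6]
dock top [442.4, 252.9, 66.5, 47.7]
[[ 95  93  96  95  95  93  94  94  95  96  96  95  97  97  95  98  95  98  98  97  96  97  98  98  98  96  97  99]
 [ 94  95  96  95  98  96  95  96  93  97  94  97  96  97  97  96  99  97  95  97  96  96  96  99  96  95  82  82]
 [ 94  94  94  94  98  99  97  94  96  97  97  96  96  97  95  95  96  97  96  98  97  96  95  89  76  79  81  86]
 [ 93  95  95  97  96  95  97  95  96  97  95  94  95  97  95  95  95  96  99  98  95  78  82  84  83  89  96  98]
 [ 96  94  96  95  94  96  95  96  96  94  94  95  95  95  96  97  96  96  87  83  78  81  84  95  97  97 101 101]
 [ 93  96  94  95  96  96  96  96 
[... 1041 characters left out ...]
7  77  82  89  88  89  91  89  89  91  90  88  89  90  88  90  91  90  91]
 [ 97 101 103 103 104 112 115  89  78  84  86  92  88  89  89  91  90  88  90  90  89  89  91  89  90  91  89  90]
 [104 102 107 117  95  83  80  89  87  89  88  90  88  87  91  89  90  88  90  89  89  92  86  91  91  90  90  91]
 [114 115  94  78  82  90  90  91  88  91  90  88  90  91  91  89  90  89  88  91  90  89  91  89  90  89  89  89]
 [104  82  85  86  89  90  86  89  89  89  88  91  90  92  88  90  91  89  89  89  90  91  91  89  88  88  90  91]
 [ 91  89  89  89  89  90  89  89  87  89  88  90  88  88  90  89  91  88  88  93  89  90  89  89  90  87  90  90]]
a [0.5454 0.3472 0.045 ]
b [0.571  0.2511 0.045 ]
```

```bash
python3 - <<'E'
from h import *
S={c:snapshot(c) for c in("side","top")}
g=cv2.cvtColor(S["top"]["color"],cv2.COLOR_BGR2GRAY).astype(float)
m=np.clip((82-g)/42,0,1); roi=np.zeros_like(m);cv2.fillConvexPoly(roi,np.array([[110,258],[172,239],[172,252],[114,268]]),1.)
slot=np.array([[x,y,z] for x,z in((-.004,.045),(.004,.037)) for y in(-.05,.05)])
r=fit([(S["top"],m*roi)],[slot],(.558,.299,.26));print("slot",r)
p=r[0]
# edges across the slot, in rack x at z=.045, averaged over y
for z in(.045,.055):
  xs=np.arange(-.03,.03,.002);pr=[]
  for x in xs:
    L=proj(S["top"],pose(np.array([[x,y,z] for y in np.arange(-.035,.036,.0025)]),*p)).astype(np.float32)
    pr.append(cv2.remap(g.astype(np.float32),L[:,:1],L[:,1:],cv2.INTER_LINEAR).mean())
  print("z",z,[(int(round(x*1e3)),int(v)) for x,v in zip(xs,pr)])
# overlay
o=[]
for c,ctr,w in(("side",(328,165),55),("top",(135,215),70)):
  k=400/(2*w);im=S[c]["color"][ctr[1]-w:ctr[1]+w,ctr[0]-w:ctr[0]+w];im=cv2.convertScaleAbs(cv2.resize(im,(400,400),interpolation=cv2.INTER_CUBIC),alpha=1.5)
  for P in([[-.012,-.09,.055],[-.012,.09,.055]],[[-.004,-.05,.045],[.004,-.05,.045],[.004,.05,.045],[-.004,.05,.045]],[[.079,-.09,.077],[.079,.09,.077]],[[.012,-.09,.045],[.012,.09,.045]]):
    q=((proj(S[c],pose(np.array(P),*p))+.5-np.array(ctr)+w)*k).round().astype(np.int32);cv2.polylines(im,[q],True,(0,0,255),1)
  o.append(im)
cv2.imwrite("pics/ov1.png",np.hstack(o))
for n in("side","top"):
  print(n,[(k,[(round(d["confidence"],2),[round(float(v)) for v in d["extent"]]) for d in find_in(n,k)][:1]) for k in("jar","spool")])
print(plane(S["top"],(305,248),.075).round(3),plane(S["top"],(286,307),.04).round(3))
E
```

```text
slot (array([0.5588, 0.3022, 0.2664]), np.float64(67.0), [146])
z 0.045 [(-30, 89), (-28, 89), (-26, 89), (-24, 89), (-22, 89), (-20, 89), (-18, 87), (-16, 81), (-14, 89), (-12, 112), (-10, 106), (-8, 101), (-6, 93), (-4, 70), (-2, 50), (0, 43), (2, 62), (4, 79), (6, 82), (8, 82), (10, 89), (12, 95), (14, 95), (16, 95), (18, 95), (20, 95), (22, 95), (24, 96), (26, 96), (28, 96)]
z 0.055 [(-30, 89), (-28, 89), (-26, 89), (-24, 89), (-22, 89), (-20, 88), (-18, 83), (-16, 84), (-14, 108), (-12, 108), (-10, 102), (-8, 96), (-6, 76), (-4, 54), (-2, 42), (0, 57), (2, 77), (4, 82), (6, 82), (8, 87), (10, 94), (12, 95), (14, 95), (16, 95), (18, 95), (20, 95), (22, 96), (24, 96), (26, 96), (28, 96)]
side [('jar', [(0.9, [306, 256, 23, 44])]), ('spool', [(0.56, [251, 253, 27, 32])])]
top [('jar', [(0.61, [303, 248, 24, 27])]), ('spool', [(0.61, [286, 307, 26, 27])])]
[ 0.564 -0.006  0.075] [0.457 0.03  0.04 ]
```

View pics/ov1.png

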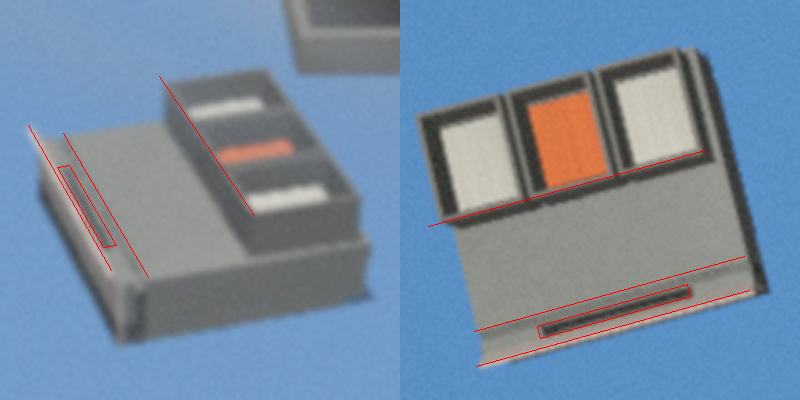

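```bash
python3 - <<'E'
from h import *
S={c:snapshot(c) for c in("side","top")}
p=(.5588,.3022,.2664)
def prof(c,x,z,ys,f):
  L=proj(S[c],pose(np.array([[x,y,z] for y in ys]),*p)).astype(np.float32)
  return cv2.remap(f(S[c]["color"].astype(np.float32)),L[:,:1],L[:,1:],cv2.INTER_LINEAR).ravel()
blue=lambda im:im[...,0]-im[...,2]
gray=lambda im:im.mean(-1)
ys=np.arange(-.12,.1201,.0005)
def edges(v,lev):
  i=np.where(np.diff(np.sign(v-lev)))[0];return (ys[i]*1e3).round(1).tolist()
for c in S:
  for n,x,z in(("lip",-.009,.052),("lip",-.007,.049),("deck",.03,.045),("deck",.05,.045),("binfront",.081,.077),("foot?",.0,.0)):
    v=prof(c,x,z,ys,blue);print(c,n,edges(v,(v.max()+v.min())/2),round(float(v.min())),round(float(v.max())))
  for x in(-.001,.001): print(c,"slot",edges(prof(c,x,.042,ys,gray),68), edges(prof(c,x-.002,.045,ys,gray),68))
E
```

```text
side lip [87.0] -7 58
side lip [91.0] -6 57
side deck [85.5] -2 56
side deck [86.0] -1 56
side binfront [72.5] -29 49
side foot? [-92.5, 109.5] -3 58
side slot [-102.0] [-107.0]
side slot [-101.0] [-105.5]
top lip [-101.5, 87.5] -13 72
top lip [-101.0, 87.0] -13 72
top deck [-101.0, 87.0] -6 72
top deck [-101.5, 87.0] -5 73
top binfront [-106.0, 80.5] -48 72
top foot? [-92.0, 106.0] -13 72
top slot [-100.5, -92.5, -51.5, 48.0] [-101.0, -93.0, -51.5, 47.0]
top slot [-100.5, -92.0, -51.0, 48.0] [-101.0, -93.0, -52.0, 47.0]
```

>>> {"api": "move_arm", "payload": {"targets": [[[0, 0, 0, 0, 0, 0.13], [0, 0, 0, 0, 0, 0.13], [0, 0, 0, 0, 0, 0.13], [0, 0, 0, 0, 0, 0.13], [0, 0, 0, 0, 0, 0.13], [0, 0, 0, 0, 0, 0.13], [0, 0, 0, 0, 0, 0.127], [-30, 20, 0, 0, 0, 0], [-35, 25, 0, 0, 0, 0], [-35, 25, 0, 0, 0, 0], [-35, 25, 0, 0, 0, 0], [-35, 25, 0, 0, 0, 0]]], "fingers": 0.7}}

```text
time_s: 2.6
tcp_pos: [0.4226, 0.4892, 0.2315]
orientation: [[-0.264, 0.964, 0.0], [0.964, 0.264, 0.0], [0.0, 0.0, -1.0]]
contact_force: [0.6, -0.4, -0.7]
opening: 0.0596
grip_force: 0.0
```

>>> {"api": "move_arm", "payload": {"targets": [[[-40, 10, 0, 0, 0, 0], [-45, 0, 0, 0, 0, 0], [-45, 0, 0, 0, 0, 0], [-45, 0, 0, 0, 0, 0], [-45, 0, 0, 0, 0, 0], [-45, 0, 0, 0, 0, 0], [-45, -10, 0, 0, 0, 0], [-45, -15, 0, 0, 0, 0], [-45, -20, 0, 0, 0, 0], [-45, -20, 0, 0, 0, 0], [-45, -20, 0, 0, 0, 0], [-45, 0, 0, 0, 0, 0]]]}}

```text
time_s: 3.8
tcp_pos: [0.4882, -0.0478, 0.2318]
orientation: [[-0.263, 0.965, -0.0], [0.965, 0.263, 0.001], [0.001, -0.0, -1.0]]
contact_force: [1.1, 1.0, 1.0]
opening: 0.0597
grip_force: 0.0
```

>>> {"api": "move_arm", "payload": {"targets": [[[-40, 0, 0, 0, 0, 0], [-40, 0, 0, 0, 0, 0], [-40, 0, 0, 0, 0, 0], [-40, 0, 0, 0, 0, 0], [-40, 0, 0, 0, 0, 0], [-31, 0, 0, 0, 0, 0], [0, 0, 20, 0, 0, 0], [0, 0, 30, 0, 0, 0], [0, 0, 10, 0, 0, 0], [0, 0, 0, 0, 0, 0], [0, 0, 0, 0, 0, 0], [0, 0, 0, 0, 0, 0]]]}}

```text
time_s: 5.0
tcp_pos: [0.5519, -0.2686, 0.1727]
orientation: [[-0.264, 0.964, 0.002], [0.964, 0.264, -0.001], [-0.001, 0.002, -1.0]]
contact_force: [-0.8, -0.7, 0.3]
opening: 0.06
grip_force: 0.0
```

```bash
python3 - <<'E'
from h import *
S={c:snapshot(c) for c in("side","top")}
o=observe();print(o["tcp_pos"],o["qpos"].round(1),o["contact_force"].round(1))
s=S["side"];cv2.imwrite("pics/side1.png",cv2.convertScaleAbs(cv2.resize(s["color"][180:430,180:500],(768,600),interpolation=cv2.INTER_CUBIC),alpha=1.5))
E
```

```text
[ 0.55176519 -0.26856224  0.17249745] [  8.7  32.3  20.7  97.1 -13.7  52.9  50. ] [ 0.3 -0.5  0. ]
```

View pics/side1.png

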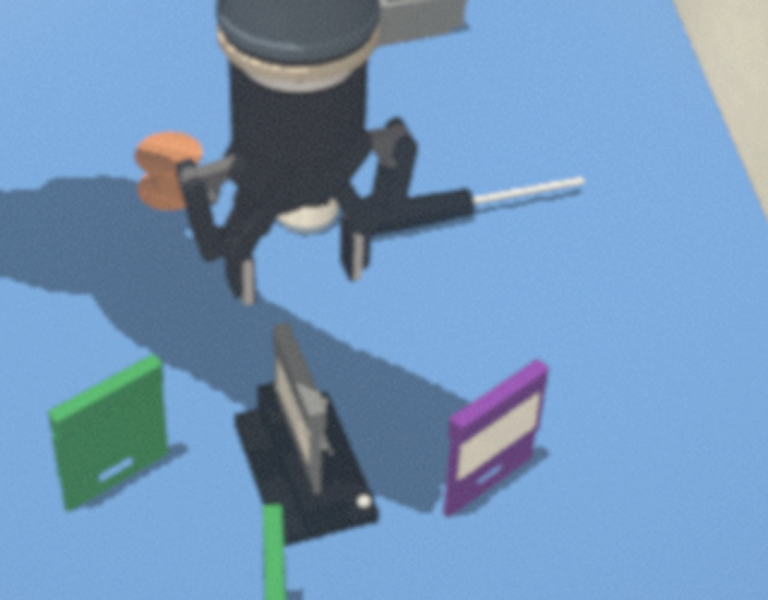

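The picture shows the fingers, with tips at (248,300) and (355,275), straddling the grey holder. It also shows free space to the green and purple ones. I'll descend and grip.

>>> {"api": "move_arm", "payload": {"targets": [[[0, 0, 25, 0, 0, 0], [0, 0, 25, 0, 0, 0], [0, 0, 20, 0, 0, 0], [0, 0, 15, 0, 0, 0], [0, 0, 9, 0, 0, 0], [0, 0, 0, 0, 0, 0], [0, 0, 0, 0, 0, 0]]]}}

```text
time_s: 5.8
tcp_pos: [0.5516, -0.2687, 0.078]
orientation: [[-0.264, 0.965, 0.001], [0.965, 0.264, -0.0], [-0.001, 0.001, -1.0]]
contact_force: [0.0, -0.1, 0.5]
opening: 0.0602
grip_force: 0.0
```

>>> {"api": "move_arm", "payload": {"targets": [[[0, 0, 0, 0, 0, 0], [0, 0, 0, 0, 0, 0], [0, 0, 0, 0, 0, 0], [0, 0, 0, 0, 0, 0], [0, 0, 0, 0, 0, 0], [0, 0, 0, 0, 0, 0], [0, 0, 0, 0, 0, 0], [0, 0, 0, 0, 0, 0], [0, 0, 0, 0, 0, 0], [0, 0, 0, 0, 0, 0]]], "fingers": 0, "grip_force": 90}}

```text
time_s: 6.8
tcp_pos: [0.5516, -0.2686, 0.078]
orientation: [[-0.264, 0.965, 0.001], [0.965, 0.264, -0.0], [-0.001, 0.001, -1.0]]
contact_force: [0.3, 0.8, 5.2]
opening: 0.0106
grip_force: 88.5
```

>>> {"api": "move_arm", "payload": {"targets": [[[0, 0, -3, 0, 0, 0], [0, 0, -3, 0, 0, 0], [0, 0, -4, 0, 0, 0], [0, 0, -4, 0, 0, 0], [0, 0, -4, 0, 0, 0], [0, 0, -4, 0, 0, 0], [0, 0, -4, 0, 0, 0], [0, 0, -4, 0, 0, 0], [0, 0, -5, 0, 0, 0], [0, 0, -10, 0, 0, 0], [0, 0, -15, 0, 0, 0], [0, 0, -20, 0, 0, 0]]]}}

```text
time_s: 8.0
tcp_pos: [0.5509, -0.2682, 0.1578]
orientation: [[-0.264, 0.965, -0.001], [0.965, 0.264, 0.0], [0.001, -0.001, -1.0]]
contact_force: [0.2, -0.4, -1.2]
opening: 0.0104
grip_force: 88.9
```

>>> {"api": "move_arm", "payload": {"targets": [[[0, 0, -25, 0, 0, 0], [0, 0, -25, 0, 0, 0], [0, 0, -20, 0, 0, 0], [0, 0, 0, 0, 0, 0], [0, 0, 0, 0, 0, 0]]]}}

```text
time_s: 8.5
tcp_pos: [0.5512, -0.2683, 0.2277]
orientation: [[-0.264, 0.965, 0.001], [0.965, 0.264, -0.0], [-0.0, 0.001, -1.0]]
contact_force: [-0.6, 0.6, -1.5]
opening: 0.0107
grip_force: 88.9
```

```bash
python3 - <<'E'
from h import *
S={c:snapshot(c) for c in("side","top")}
o=observe();print(o["tcp_pos"],o["contact_force"].round(1),o["opening"],o["grip_force"])
s=S["side"]
q=proj(s,o["tcp_pos"]-[0,0,.03])[0];print(q);a,b=int(q[0]),int(q[1])
cv2.imwrite("pics/side2.png",cv2.convertScaleAbs(cv2.resize(s["color"][b-80:b+80,a-100:a+100],(750,600),interpolation=cv2.INTER_CUBIC),alpha=1.6,beta=20))
E
```

```text
[ 0.55072721 -0.26803873  0.22647421] [-0.8 -1.1 -1. ] 0.01051184373836455 88.87405157089233
[302.4218166  288.51044619]
```

View pics/side2.png

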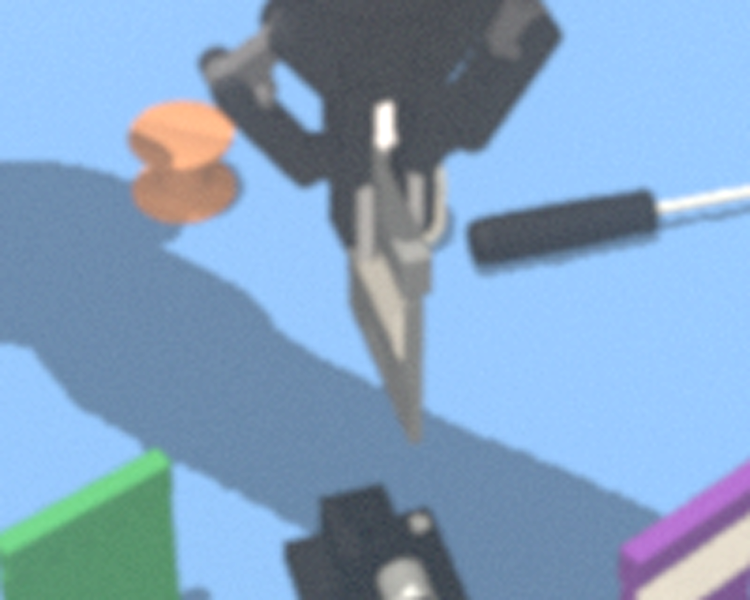

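The holder is out and gripped upright, with its near bottom corner at side px (312.7,325.3). I'll check for slip or tilt against the prediction.

```bash
python3 - <<'E'
from h import *
s=snapshot("side");o=observe();t=o["tcp_pos"];x,y,yaw=t[0]-.0003,t[1]-.0004,.267
P=np.array([[0,-.04,-.066],[0,.04,-.066],[-.006,-.04,.029],[.006,-.04,.029],[.006,-.04,.009],[-.006,-.04,.009]])
q=proj(s,pose(P,x,y,yaw)+[0,0,t[2]]);print((((q-[202,208])+.5)*3.75).round(0).tolist())
# slot target in tool axes
R=o["orientation"];d=R.T@(np.array([.559,.2997,t[2]])-t);print("to slot tool mm",(d*1e3).round(1),t)
E
```

```text
[[410.0, 443.0], [348.0, 304.0], [396.0, 262.0], [428.0, 255.0], [427.0, 296.0], [395.0, 303.0]]
to slot tool mm [5.454e+02 1.578e+02 4.000e-01] [ 0.55072187 -0.26801354  0.22631745]
```

>>> {"api": "move_arm", "payload": {"targets": [[[30, 9, 0, 0, 0, 0], [46, 13, 0, 0, 0, 0], [46, 13, 0, 0, 0, 0], [46, 13, 0, 0, 0, 0], [46, 13, 0, 0, 0, 0], [46, 13, 0, 0, 0, 0], [46, 13, 0, 0, 0, 0], [46, 13, 0, 0, 0, 0], [46, 13, 0, 0, 0, 0], [46, 13, 0, 0, 0, 0], [46, 13, 0, 0, 0, 0], [40, 12, 0, 0, 0, 0]]]}}

```text
time_s: 9.85
tcp_pos: [0.556, 0.2855, 0.2263]
orientation: [[-0.265, 0.964, -0.002], [0.964, 0.265, -0.0], [0.0, -0.002, -1.0]]
contact_force: [1.0, -0.5, -0.7]
opening: 0.0106
grip_force: 88.9
```

>>> {"api": "move_arm", "payload": {"targets": [[[15, 7, 0, 0, 0, 0], [0, 0, 20, 0, 0, 0], [0, 0, 25, 0, 0, 0], [0, 0, 20, 0, 0, 0], [0, 0, 10, 0, 0, 0], [0, 0, 0, 0, 0, 0], [0, 0, 0, 0, 0, 0], [0, 0, 0, 0, 0, 0]]]}}

```text
time_s: 10.65
tcp_pos: [0.5605, 0.299, 0.1534]
orientation: [[-0.264, 0.965, 0.001], [0.965, 0.264, 0.001], [0.0, 0.002, -1.0]]
contact_force: [-0.3, -0.3, -0.4]
opening: 0.0103
grip_force: 88.9
```

```bash
python3 - <<'E'
from h import *
S={c:snapshot(c) for c in("side","top")};o=observe();t=o["tcp_pos"]
R=o["orientation"];d=R.T@(np.array([.559,.2997,t[2]])-t);print("to slot tool mm",(d*1e3).round(1),t,o["contact_force"].round(1),o["opening"])
P=np.array([[0,-.04,-.066],[0,.04,-.066],[0,-.04,.009]]);M=np.array([[0,-.05,.045],[0,.05,.045]])
im=[]
for c in S:
  s=S[c];q=proj(s,pose(P,t[0],t[1],.267)+[0,0,t[2]]);m=proj(s,pose(M,.559,.2997,.267))
  a,b=m.mean(0).astype(int);
  a=max(a,40);I=cv2.convertScaleAbs(cv2.resize(s["color"][b-50:b+50,a-40:a+40],(400,500),interpolation=cv2.INTER_CUBIC),alpha=1.6,beta=20)
  for z,col in((q,(0,0,255)),(m,(0,255,255))):
    for p in z: cv2.circle(I,tuple(((p-[a-40,b-50]+.5)*5).round().astype(int).tolist()),3,col,-1)
  im.append(I)
cv2.imwrite("pics/ab.png",np.hstack(im))
E
```

```text
to slot tool mm [ 0.9 -1.1 -0. ] [0.56031694 0.29913051 0.1532934 ] [ 0.2 -0.  -1.2] 0.010789029836552708
```

View pics/ab.png

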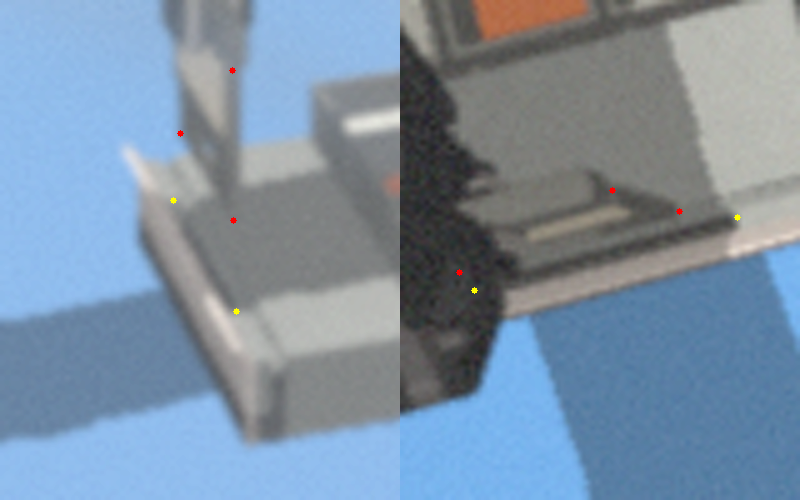

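>>> {"api": "move_arm", "payload": {"targets": [[[1, -1, 10, 0, 0, 0], [0, 0, 10, 0, 0, 0], [0, 0, 8, 0, 0, 0], [0, 0, 5, 0, 0, 0], [0, 0, 4, 0, 0, 0], [0, 0, 3, 0, 0, 0], [0, 0, 3, 0, 0, 0], [0, 0, 3, 0, 0, 0], [0, 0, 0, 0, 0, 0]]]}}

```text
time_s: 11.65
tcp_pos: [0.5584, 0.2996, 0.106]
orientation: [[-0.264, 0.965, -0.0], [0.965, 0.264, -0.0], [-0.0, -0.0, -1.0]]
contact_force: [-0.4, 0.4, -0.4]
opening: 0.0107
grip_force: 88.9
```

>>> {"api": "move_arm", "payload": {"targets": [[[0, 0, 3, 0, 0, 0], [0, 0, 3, 0, 0, 0], [0, 0, 3, 0, 0, 0], [0, 0, 3, 0, 0, 0], [0, 0, 0, 0, 0, 0], [0, 0, 0, 0, 0, 0]]]}}

```text
time_s: 12.25
tcp_pos: [0.5586, 0.2996, 0.0942]
orientation: [[-0.264, 0.965, -0.0], [0.965, 0.264, -0.0], [-0.0, -0.0, -1.0]]
contact_force: [0.3, 0.2, -0.1]
opening: 0.0107
grip_force: 88.9
```

>>> {"api": "move_arm", "payload": {"targets": [[[0, 0, 2, 0, 0, 0], [0, 0, 2, 0, 0, 0], [0, 0, 1, 0, 0, 0], [0, 0, 1, 0, 0, 0], [0, 0, 0, 0, 0, 0], [0, 0, 0, 0, 0, 0]]]}}

```text
time_s: 12.85
tcp_pos: [0.5588, 0.2998, 0.0885]
orientation: [[-0.264, 0.965, 0.0], [0.965, 0.264, 0.0], [0.0, 0.0, -1.0]]
contact_force: [-0.9, 0.3, 4.0]
opening: 0.0107
grip_force: 89.6
```

>>> {"api": "move_arm", "payload": {"targets": [[[0, 0, 1, 0, 0, 0], [0, 0, 1, 0, 0, 0], [0, 0, 0, 0, 0, 0], [0, 0, 0, 0, 0, 0]]]}}

```text
time_s: 13.25
tcp_pos: [0.5588, 0.2998, 0.0865]
orientation: [[-0.264, 0.965, 0.0], [0.965, 0.264, 0.0], [0.0, 0.0, -1.0]]
contact_force: [-0.6, -0.2, 5.4]
opening: 0.0106
grip_force: 89.9
```

>>> {"api": "move_arm", "payload": {"targets": [[[0, 0, 1, 0, 0, 0], [0, 0, 1, 0, 0, 0], [0, 0, 0, 0, 0, 0], [0, 0, 0, 0, 0, 0]]]}}

```text
time_s: 13.65
tcp_pos: [0.559, 0.2998, 0.085]
orientation: [[-0.264, 0.965, 0.001], [0.965, 0.264, 0.001], [0.0, 0.001, -1.0]]
contact_force: [-1.4, -0.8, 9.7]
opening: 0.0104
grip_force: 90.5
```

>>> {"api": "move_arm", "payload": {"targets": [[[0, 0, 1, 0, 0, 0], [0, 0, 0, 0, 0, 0], [0, 0, 0, 0, 0, 0]]]}}

```text
time_s: 13.95
tcp_pos: [0.5592, 0.2999, 0.0849]
orientation: [[-0.264, 0.965, 0.001], [0.965, 0.264, 0.001], [0.001, 0.002, -1.0]]
contact_force: [-3.1, -0.3, 18.0]
opening: 0.011
grip_force: 91.8
```

>>> {"api": "move_arm", "payload": {"targets": [[[0, 0, 0, 0, 0, 0], [0, 0, 0, 0, 0, 0], [0, 0, 0, 0, 0, 0]]]}}

```text
time_s: 14.25
tcp_pos: [0.5592, 0.2999, 0.0848]
orientation: [[-0.264, 0.965, 0.001], [0.965, 0.264, 0.001], [0.001, 0.002, -1.0]]
contact_force: [-3.0, -1.0, 17.9]
opening: 0.0105
grip_force: 91.8
```

```bash
python3 - <<'E'
from h import *
s=snapshot("side");o=observe();print(o["tcp_pos"],o["contact_force"].round(1),o["moment"].round(2))
m=proj(s,pose(np.array([[0,-.04,.094],[0,-.04,.114],[0,0,.045],[-.006,-.04,.114],[.006,-.04,.094]]),.559,.2997,.267))
a,b=m[2].astype(int);I=cv2.convertScaleAbs(cv2.resize(s["color"][b-55:b+45,a-50:a+75],(750,600),interpolation=cv2.INTER_CUBIC),alpha=1.6,beta=20)
for p in m: cv2.circle(I,tuple(((p-[a-50,b-55]+.5)*6).round().astype(int).tolist()),3,(0,0,255),-1)
cv2.imwrite("pics/home.png",I)
E
```

```text
[0.55919797 0.29994497 0.08485068] [-3.2 -1.6 18.2] [-0.35  0.94 -0.04]
```

View pics/home.png

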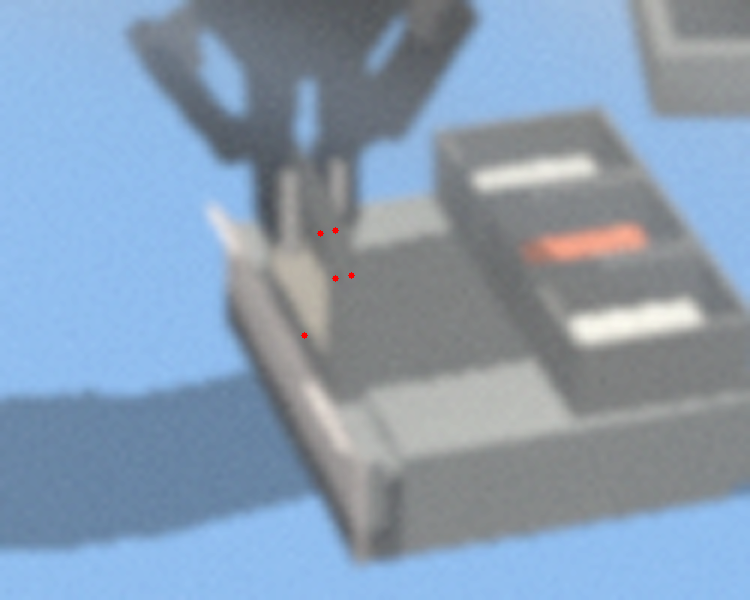

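The picture shows the holder standing in the slot behind the lip with its label facing out. Its rib end, near (340,255), sits at the predicted home height. The force of 18 N at TCP z 0.085 means it is on the hard stop, so I'm handing in.

```bash
python3 -c "
from workcell import close_job
print(close_job())"
```

```text
the job is handed in; nothing more can be done
None
```

The grey label holder is in the rack slot, label facing out, pressed down to the hard stop at about 18 N and still gripped; I handed the job in at about 14 s, and no verdict came back.

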